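# Show the eggshell sample to the lamp

## Task

Lift the black flap of the sample case until it stands open by itself and leave it open, draw the ivory-capped eggshell sample plate up out of its slot, and present it to the inspection lamp: hold it upright about 15 cm in front of the lamp's disc, centred on it at the same height, with the ivory-inlaid face square to the light. Finish while still holding it there, steady; the plate must not touch the lamp, and the other two samples stay in their slots and everything else on the table stays where it is.

Things in the scene. Friction and masses are not known exactly. Their poses are not given: they have to be found in the camera images.
- case: dark wooden sample case fixed to the table, 160 (its x) x 222 (y) x 100 mm high, walls 6 mm; origin at the centre of its underside, -x is its front, towards the robot. Three slots run along its x, one sample plate in each (which colour is where varies)
- slots (a point): middle of the case's inner floor, 8 mm above the table. The slots are centred on the case's y = -50, 0 and +50 mm; each is 13 mm wide, 96 mm long, between cork ribs 30 mm high, so plates show 50 mm above the ribs and end 12 mm below the case's rim. A plate in its slot has the same axes as the case
- flap (a joint): angle of the black flap (160 x 222 x 8 mm, 0.2 kg) covering the case: 0 closed, grows as it opens up and away about the case's far (+x) upper rim, stops at 1.9 rad. A friction hinge (0.24 N m) keeps it at any angle; about 3 N at the grip moves it. At the start it is shut or slightly ajar
- flap_grip (a point): centre of the flap's grip, a brass disc on edge on a short stem, 32 mm in diameter, 14 mm thick along the case's y; the centre lies 26 mm above the flap's top face, 130 mm from the hinge, 30 mm from the front edge. Pinch it across its 14 mm from above; it turns between the fingers as the flap swings
- flap_hinge (a point): point on the hinge axis (axis along the case's y) at mid-width, 100 mm above the table, at the flap's underside
- ivory_plate: THE EGGSHELL SAMPLE TO PRESENT: loose lacquered plate on edge in a slot, about 80 g: 90 mm wide (its x), 10 mm thick (its y), 80 mm high (its z); black with an ivory top edge and ivory eggshell mosaic; origin at the middle of its lower edge; inlaid face looks along its -y, the other face is plain black
- ivory_plate_mid (a point): centre of the ivory-capped plate, 40 mm above its lower edge
- red_plate: sample to leave in its slot: loose lacquered plate on edge in a slot, about 80 g: 90 mm wide (its x), 10 mm thick (its y), 80 mm high (its z); black with a red top edge and red mosaic; origin at the middle of its lower edge; inlaid face looks along its -y, the other face is plain black
- green_plate: sample to leave in its slot: loose lacquered plate on edge in a slot, about 80 g: 90 mm wide (its x), 10 mm thick (its y), 80 mm high (its z); black with a green top edge and green mosaic; origin at the middle of its lower edge; inlaid face looks along its -y, the other face is plain black
- lamp: white inspection lamp fixed to the table on the robot's right: round foot 120 mm across, bent stem, upright round head 110 mm across whose pale lit disc shines level along the lamp's -x (roughly to the robot's left); origin on the table straight below the centre of the disc; the stem is on the +x side
- lamp_light (a point): centre of the lit disc, 200 mm above the table, on the axis of the light
- shell_bowl: loose white bowl with eggshell bits, 92 mm across, 40 mm high; origin under its centre
- lacquer_jar: loose amber jar, 64 mm across, 85 mm high; origin under its centre
- blue_tray: loose blue tray with shell bits, 100 x 140 x 28 mm; origin under its centre
- mug: loose white mug, 76 mm across plus handle, 85 mm high; origin under its centre
- red_tin: loose round red tin, 164 mm across, 69 mm high; origin under its centre
- brush: loose brush lying flat along its x; origin under its middle
Not all that is in view belongs to the job. Of the things like the lamp, leave any that is blue or purple; of the rest the smaller one is meant.

How it is judged:
By the outcome, as a careful person would: the job done as asked, in the order asked, and still so for the second after the job is handed in, while the arm keeps its last pose, push and grip.
It also fails if it takes over 61 s, if anything falls off the work surface, if the arm or the gripper's body presses on something with over 40 N, if the wrist force passes 120 N, or if a joint passes its speed limit or range.

## Robot

A 7-joint arm with a two-finger parallel gripper is mounted at the origin on the work surface. World frame = base frame: x ahead of the robot, y to its left, z up, the work surface at z = 0. Lengths are in m, angles in rad, forces in N, time in s.
With the tool pointing down it reaches from about 0.4 to 0.925 m from the base axis. Payload 5.6 kg.
Tool frame: the origin (TCP) lies at the very end of the fingers, on their centre line; the grasp point (between the pads) lies 19 mm behind it; z points along the fingers, y is the line along which they close (so a half turn about z gives the same grasp; the last joint's range is limited). The gripper opens to 85 mm and grips with 20 to 120 N. Pads are 22 mm wide; open, the fingers measure 114 mm over their backs; the gripper's body (76 mm by 85 mm) begins 54 mm behind the grasp point. The pads swing forward as they close: fully open they stand 13 mm farther back than shut.
Start: joints at [-1.361, 0.468, -0.012, 1.603, 0.006, 1.071, -0.056], TCP at [0.163, 0.629, 0.203] pointing down, gripper open.
Joint ranges: [-2.53, 2.53], [-0.31, 2.02], [-1.57, 1.55], [0.28, 2.44], [-1.29, 4.43], [0.15, 1.84], [-2.92, 2.92]. Speed limits (rad/s): [2.57, 2.57, 3.14, 3.14, 3.14, 3.14, 3.14].

## Interface

Orientations are given as [roll, pitch, yaw] about the fixed x, y, z axes, in that order (R = Rz(yaw) Ry(pitch) Rx(roll)).
In Python, from station import robot, get_image gives the robot as it stands. The module is installed in compiled form; this text tells all that it offers.
- The arm moves only by the tool send_rows, never from a script. Its argument "moves" is a list of rows, each a list of 2 entries, a list of its own where there are three numbers: the shift along the tool's x, y, z in mm, then the turn about the tool's z in degrees. A call has 1 to 20 rows; each row is the pose to reach, as a shift and turn from the pose commanded when the call began, along the tool's axes at that moment; what a row does not reach only later rows make up. A row lasts 1/8 s, in which the tool goes at most 62.5 mm and 10.7 degrees, less where a joint would pass 70% of its speed; a pose out of reach is approached as far as the arm can. A call with a gripper value outside its range is refused whole. "gripper" is the closure, from 0 (fully open) to 1 (shut), set as the call begins (left out, the last holds). The fingers move at their own pace and stop on an object; "force" is the grip in N (left out, the last holds). Time passes only in rows, so rows that repeat a pose let the fingers close. It gives the time, the measured TCP pose, the force, the opening and the grip force at its end, in the units of the state.
- robot.read_state(): the state, without advancing time (a new reading comes with each control period).
- get_image(name): name is "side" or "top" or "wrist"; returns a dict with "pixels" (384x512x3 uint8, blue, green, red), "intrinsics" (3x3 intrinsics, pixels), "dist_coeffs" ([k1, k2, p1, p2, k3] as OpenCV has them; the pictures are not rectified), "rvec" (rotation vector, rad) and "tvec" (3), from world to camera coordinates, as OpenCV has them. Camera axes: x right, y down, z forward; pixel columns grow to the right and rows downward; lengths in m; the calibration is good to about 2 mm. A picture is of the moment at which its call begins. There is no depth.
- robot.close_job(): hands the job in; it is judged then, once.
The state is a dict: "time": time; "joint_pos": joint angles; "joint_velocities": joint speeds; "tau": joint torques, N m; "ee_pos": TCP position; "tool_rot": TCP orientation; "contact_force": force on the tool from outside, world axes, zero at the start; "ft_torque": the same for the moment, N m; "finger_gap": finger opening in m; "grip_force": force on a finger pad.
Only numpy, scipy, OpenCV 4.12 (cv2) and the standard library are available. Lean on these libraries where they do the work, as an engineer would, in place of code of your own. Each camera call takes 0.05 s, during which the arm holds its last target. There are 200 camera calls.

## Working session

There is one attempt and no reset: what is moved stays moved. The work goes in short steps, Python scripts to look and compute and a tool call to move; the robot and the scene stay as the last step left them, time stands still between calls to the robot, and variables do not carry over. Pictures are saved under pics/ and viewed, at most 10 in all, crops included, and the job is handed in when it is done.

Besides the shell and the picture viewer there is one more tool, called after "Request:" by a JSON object that holds its "method" and its "body". send_rows: Moves the arm, as the interface text tells. Its arguments: {"type":"object","properties":{"moves":{"type":"array","items":{"type":"array"}},"gripper":{"type":"number"},"force":{"type":"number"}},"required":["moves"]}

```bash
mkdir -p pics; cat > h.py <<'E'
import numpy as np, cv2, pickle
from station import robot, get_image
def grab(n,save=None):
    d=get_image(n)
    if save: cv2.imwrite('pics/'+save,d['pixels'])
    return d
def ray(d,uv):
    K=np.array(d['intrinsics'],float);D=np.array(d['dist_coeffs'],float).ravel()
    R=cv2.Rodrigues(np.array(d['rvec'],float))[0];t=np.array(d['tvec'],float).ravel()
    p=cv2.undistortPoints(np.array(uv,float).reshape(-1,1,2),K,D).reshape(-1,2)
    v=np.c_[p,np.ones(len(p))]@R
    return -R.T@t, v/np.linalg.norm(v,axis=1)[:,None]
def onz(d,uv,z):
    c,v=ray(d,uv); return c+v*((z-c[2])/v[:,2])[:,None]
def tri(*ds):
    A=np.zeros((3,3));b=np.zeros(3);L=[]
    for d,uv in ds:
        c,v=ray(d,uv);v=v[0];P=np.eye(3)-np.outer(v,v);A+=P;b+=P@c;L.append((c,P))
    x=np.linalg.solve(A,b); return x,[float(np.linalg.norm(P@(x-c))) for c,P in L]
def proj(d,X):
    return cv2.projectPoints(np.array(X,float).reshape(-1,1,3),np.array(d['rvec'],float),np.array(d['tvec'],float),np.array(d['intrinsics'],float),np.array(d['dist_coeffs'],float))[0].reshape(-1,2)
E
python3 - <<'E'
from h import *
a={n:grab(n) for n in('side','top','wrist')}
pickle.dump(a,open('v0.pkl','wb'))
for n in('side','top'):
    cv2.imwrite(f'pics/{n}0.png',cv2.resize(a[n]['pixels'],(800,600),interpolation=cv2.INTER_CUBIC))
    c,v=ray(a[n],[[256,192]]);print(n,c,v)
s=robot.read_state();print(s)
E
```

```text
side [-0.46534652 -0.42504627  0.93773184] [[ 0.72827206  0.31245279 -0.60991234]]
top [0.45869054 0.01458707 1.28090886] [[ 0.06105787 -0.01221448 -0.99805949]]
{'time': 0.15, 'joint_pos': array([-1.36096872,  0.46819663, -0.01161447,  1.6033848 ,  0.00598375,
        1.07139461, -0.05629227]), 'joint_velocities': array([ 0.00016094, -0.00421668,  0.00072504, -0.00298096,  0.00073034,
        0.00028226,  0.00113831]), 'tau': array([ 1.72623964e-03, -5.32795751e+01,  2.16088642e-02, -2.51551723e+01,
        1.13226380e-02,  5.58229513e-03, -1.91651537e-05]), 'ee_pos': array([0.1625303 , 0.6288851 , 0.20225436]), 'tool_rot': array([-3.14024653e+00,  8.36812762e-05,  2.88871022e+00]), 'contact_force': array([-0.63246101,  0.47974278,  0.07098332]), 'ft_torque': array([ 0.01271778,  0.01944195, -0.01617195]), 'grip_force': 0.0, 'finger_gap': 0.08555285931682306}
```

View pics/side0.png

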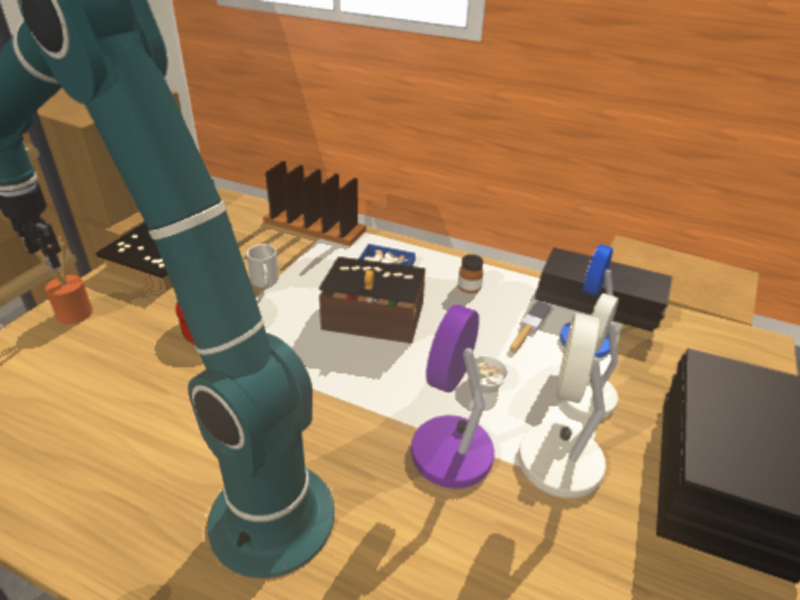

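View pics/top0.png

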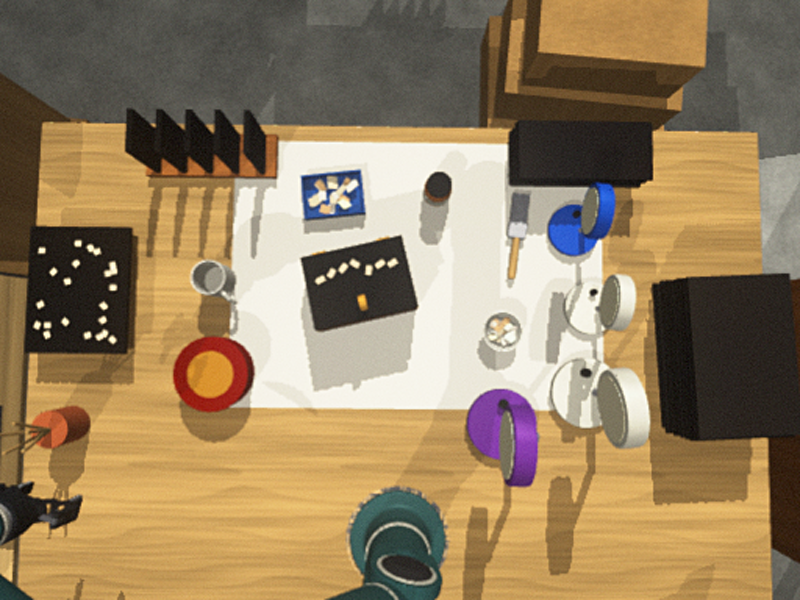

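The side view shows the case with its flap ajar: brass grip at (369,279) in the 800-px view, plates' coloured edges showing under the flap front. There are two white lamps, plus a purple and a blue one. The smaller white lamp is the farther one, with its head at top view (618,302) and side view (605,315), partly hidden behind the larger one. In the top view the grip is at (362,302).

```bash
python3 - <<'E'
from h import *
a=pickle.load(open('v0.pkl','rb'))
def crop(n,x,y,w,h,s): return cv2.resize(a[n]['pixels'][y:y+h,x:x+w],None,fx=s,fy=s,interpolation=cv2.INTER_CUBIC)
A=crop('top',185,145,90,70,4.4);B=crop('side',200,160,80,70,4.4)
C=crop('top',350,165,80,62,4.4);D=crop('side',345,170,80,62,4.4)
M=np.zeros((590,760,3),np.uint8)
for im,(x,y) in zip((A,B,C,D),((0,0),(400,0),(0,312),(400,312))): M[y:y+im.shape[0],x:x+im.shape[1]]=im[:, :760-x][:590-y]
cv2.imwrite('pics/m1.png',M)
for n,(x,y,w,h) in dict(top=(215,180,30,25),side=(225,165,25,25)).items():
    p=a[n]['pixels'][y:y+h,x:x+w]; hsv=cv2.cvtColor(p,cv2.COLOR_BGR2HSV)
    m=cv2.inRange(hsv,(12,110,120),(32,255,255)); 
    k,l,s,c=cv2.connectedComponentsWithStats(m); print(n,[(s[i].tolist(),(c[i]+[x,y]).round(1).tolist()) for i in range(1,k)])
for n,(x,y,w,h) in dict(top=(185,145,90,75),side=(200,160,80,70)).items():
    p=a[n]['pixels'][y:y+h,x:x+w]
    m=(p.max(2)<60).astype(np.uint8)*255
    m=cv2.morphologyEx(m,cv2.MORPH_CLOSE,np.ones((7,7)))
    c=max(cv2.findContours(m,0,2)[0],key=cv2.contourArea)
    print(n,cv2.contourArea(c),(cv2.approxPolyDP(cv2.convexHull(c),3,True)[:,0]+[x,y]).tolist())
E
```

```text
top [([14, 8, 6, 11, 50], [231.5, 192.8])]
side [([8, 8, 6, 12, 60], [235.6, 178.2])]
top 2968.5 [[256, 152], [265, 197], [203, 210], [193, 165]]
side 2.0 [[230, 186], [234, 187]]
```

View pics/m1.png

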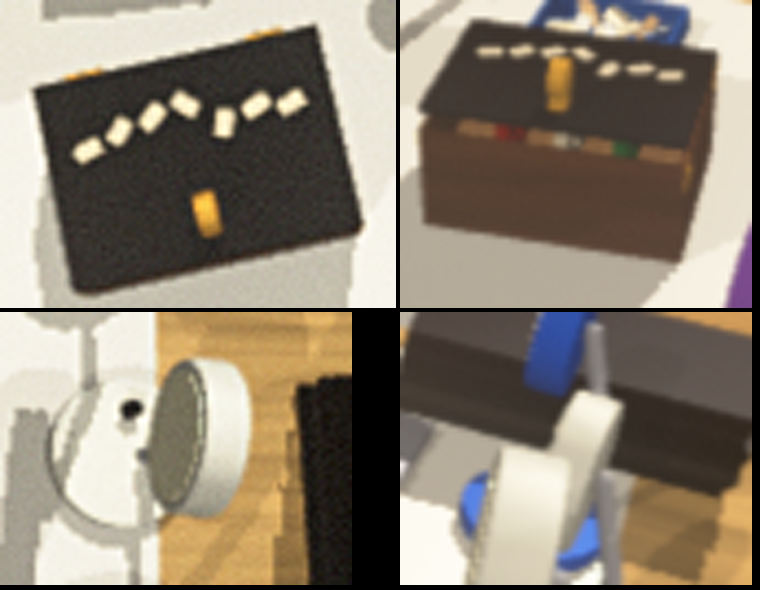

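The montage shows red, ivory and green plate edges from left to right, so ivory is in the middle slot. The flap corners are sharp, and the small lamp's grey disc is at montage (178,438), about (390,194) in the top image.

```bash
python3 - <<'E'
from h import *
a=pickle.load(open('v0.pkl','rb'));T,S=a['top'],a['side']
g,e=tri((T,[231.5,192.8]),(S,[235.6,178.2]));print('grip',g,e)
tc=[(193.2,165),(256.8,151.1),(267.3,196.8),(202.3,211.4)];sc=[(216.4,164.5),(272,171.4),(264.5,191),(205,184.5)]
P=[]
for t,s in zip(tc,sc):
    p,e=tri((T,[t]),(S,[s]));P.append(p);print(p.round(4),np.round(e,4))
P=np.array(P);BL,BR,FR,FL=P
print('len',np.linalg.norm(BL-BR),np.linalg.norm(FL-FR),np.linalg.norm(BL-FL),np.linalg.norm(BR-FR))
y=(BL-BR)+(FL-FR);print('yaw from y',np.degrees(np.arctan2(-y[0],y[1])));x=(BL+BR-FL-FR);print('yaw from x',np.degrees(np.arctan2(x[1],x[0])), 'tilt',np.degrees(np.arctan2(-x[2],np.hypot(x[0],x[1]))))
# top view only, on planes
for z in(.108,): 
  q=onz(T,tc[:2],z);print(q,np.linalg.norm(q[0]-q[1]),np.degrees(np.arctan2(-(q[0]-q[1])[0],(q[0]-q[1])[1])))
# disc
p=T['pixels'][170:220,375:410]
print(p[23,8:24:2].tolist(),p[5:45:4,15].tolist())
hs=cv2.cvtColor(p,cv2.COLOR_BGR2GRAY);m=((hs>70)&(hs<150)).astype(np.uint8)
print(onz(T,[[390.5,193.6]],.2))
cv2.imwrite('pics/mask.png',m*255)
print('\n'.join(''.join('#' if v else '.' for v in r) for r in m))
E
```

```text
grip [0.52470566 0.07972357 0.1425346 ] [0.0005167384343881688, 0.0005167384343882297]
[0.618  0.2107 0.1061] [0.0008 0.0008]
[ 0.667  -0.0015  0.1097] [0.0005 0.0005]
[ 0.5138 -0.0364  0.1329] [0.0002 0.0002]
[0.4652 0.1731 0.1231] [0.0014 0.0014]
len 0.21783448359916158 0.21524939535529047 0.15830193007748644 0.15882556436620898
yaw from y 13.044164222735592
yaw from x 13.316238858595366 tilt 7.2945213593635945
[[ 0.61807375  0.20967096  0.108     ]
 [ 0.66711745 -0.0011043   0.108     ]] 0.21640585320865224 13.098648485634444
[[181, 206, 212], [87, 104, 112], [91, 109, 120], [91, 112, 119], [94, 110, 120], [93, 110, 117], [122, 147, 151], [202, 227, 232]] [[109, 179, 223], [87, 113, 116], [89, 113, 121], [86, 108, 115], [93, 114, 121], [88, 110, 116], [86, 113, 117], [89, 110, 114], [96, 116, 119], [101, 155, 187]]
[[ 0.52424469 -0.4106983   0.2       ]]
..............................##.##
...................................
...................................
...................................
...................................
...................................
..............
[... 869 characters left out ...]
#...............
.........###########...............
.........###########...............
.........###########...............
.........##########................
.........##########................
..........#########................
..........########.................
...........#######.................
............############...........
.............############..........
............###...######......#....
...........###..........#......#...
...........##..............##......
...........#.......................
...................................
...................................
...................................
...........................#.......
...................................
```

```bash
cat >> h.py <<'E'
def go(pos,yawdeg,s=None):
    "shift in tool axes (mm) and turn (deg) to get TCP to world pos with tool yaw"
    from scipy.spatial.transform import Rotation as Ro
    s=s or robot.read_state();R=Ro.from_euler('xyz',s['tool_rot']).as_matrix()
    d=R.T@(np.array(pos)-s['ee_pos'])*1e3
    turn=(np.degrees(s['tool_rot'][2])-yawdeg+180)%360-180
    return d.round(1).tolist(),round(turn,1)
E
python3 -c "
from h import *
print(go([.5255,.08,.23],13.1))"
```

```text
([-488.8, -440.7, -27.1], np.float64(152.4))
```

Request:
{"method": "send_rows", "body": {"moves": [[[-60,-55,-27],10],[[-120,-110,-27],20],[[-180,-165,-27],30],[[-240,-220,-27],40],[[-300,-275,-27],50],[[-360,-330,-27],60],[[-420,-385,-27],70],[[-489,-441,-27],80],[[-489,-441,-27],90],[[-489,-441,-27],100],[[-489,-441,-27],110],[[-489,-441,-27],120],[[-489,-441,-27],130],[[-489,-441,-27],140],[[-489,-441,-27],150],[[-489,-441,-27],152.4],[[-489,-441,-27],152.4],[[-489,-441,-27],152.4]], "gripper": 0.4, "force": 40}}

```text
time: 2.4
ee_pos: [0.5256, 0.0801, 0.2299]
tool_rot: [-3.142, 0.0, 0.23]
contact_force: [-0.4, -0.4, 0.4]
finger_gap: 0.0512
grip_force: 0.0
```

```bash
python3 - <<'E'
from h import *
w=grab('wrist');pickle.dump(w,open('w1.pkl','wb'))
cv2.imwrite('pics/w1.png',w['pixels'])
s=robot.read_state();print(s['time'],s['ee_pos'],s['tool_rot'],s['finger_gap'],ray(w,[[256,192]]))
hsv=cv2.cvtColor(w['pixels'],cv2.COLOR_BGR2HSV);m=cv2.inRange(hsv,(12,110,120),(32,255,255))
k,l,st,c=cv2.connectedComponentsWithStats(m)
print([(st[i].tolist(),c[i].round(1).tolist()) for i in range(1,k) if st[i][4]>60])
E
```

```text
2.45 [0.52567166 0.08001516 0.22994757] [-3.14153283e+00  6.24738329e-05  2.29463643e-01] 0.051415924514592856 (array([0.60579723, 0.09903525, 0.4007337 ]), array([[-0.33715696, -0.05860498, -0.9396226 ]]))
[([0, 0, 35, 32, 668], [18.4, 11.4]), ([321, 39, 33, 5, 145], [338.0, 41.2]), ([173, 40, 32, 5, 140], [189.2, 42.3]), ([1, 84, 27, 14, 228], [15.8, 89.4]), ([0, 99, 37, 42, 860], [17.6, 118.2]), ([1, 138, 37, 18, 185], [23.8, 146.7]), ([504, 146, 8, 17, 90], [508.4, 155.4]), ([255, 169, 18, 34, 577], [263.5, 185.4]), ([0, 194, 24, 62, 1079], [9.5, 226.7]), ([458, 221, 18, 13, 62], [467.5, 226.0]), ([0, 252, 167, 132, 9219], [52.7, 302.9]), ([204, 284, 117, 58, 4785], [258.0, 314.3]), ([118, 335, 48, 49, 1397], [146.9, 363.5]), ([358, 359, 49, 25, 462], [377.7, 376.2]), ([499, 365, 13, 12, 81], [506.8, 369.0])]
```

View pics/w1.png

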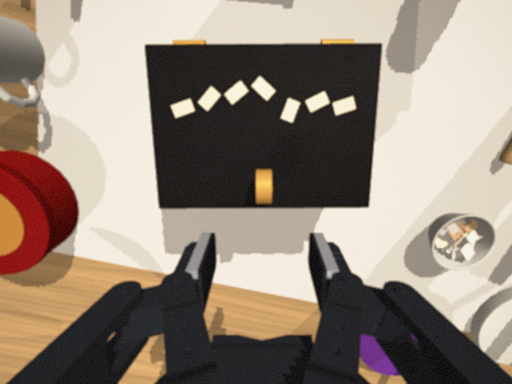

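The wrist view shows the flap's far edge from (146,45) to (381,44), its front edge from (160,208) to (369,207), and the grip at (264,185). The fingers straddle the grip's line.

```bash
python3 - <<'E'
from h import *
a=pickle.load(open('v0.pkl','rb'));T,S=a['top'],a['side'];W=pickle.load(open('w1.pkl','rb'))
print(robot.read_state()['joint_pos'].round(2))
print('grip',tri((T,[231.5,192.8]),(S,[235.6,178.2]),(W,[263.5,185.4])))
p=W['pixels'];m=(p.max(2)<50).astype(np.uint8)*255;m[225:]=0
m=cv2.morphologyEx(m,cv2.MORPH_OPEN,np.ones((5,5)));m=cv2.morphologyEx(m,cv2.MORPH_CLOSE,np.ones((25,25)))
c=max(cv2.findContours(m,0,2)[0],key=cv2.contourArea);q=cv2.approxPolyDP(cv2.convexHull(c),4,True)[:,0].astype(float);print(q.tolist())
BL=min(q,key=lambda v:v[0]+v[1]);BR=max(q,key=lambda v:v[0]-v[1]);FR=max(q,key=lambda v:v[0]+v[1]);FL=min(q,key=lambda v:v[0]-v[1])
tc=[(193.2,165),(256.8,151.1),(267.3,196.8),(202.3,211.4)];sc=[(216.4,164.5),(272,171.4),(264.5,191),(205,184.5)]
P=[]
for w,t,s in zip((BL,BR,FR,FL),tc,sc):
    x,e=tri((T,[t]),(S,[s]),(W,[w]));P.append(x);print(x.round(4),np.round(e,4))
P=np.array(P);H=(P[0]+P[1])/2;F=(P[2]+P[3])/2;print('H',H,'F',F,np.linalg.norm(H-F))
y=P[0]-P[1]+P[3]-P[2];print('yaw',np.degrees(np.arctan2(-y[0],y[1])))
y=onz(W,[BL],.108)-onz(W,[BR],.108);print(onz(W,[BL,BR],.108),np.linalg.norm(y),np.degrees(np.arctan2(-y[0,0],y[0,1])))
E
```

```text
[-0.84  0.28  0.75  1.9  -0.22  1.05 -1.34]
grip (array([0.52313713, 0.07864892, 0.14470024]), [0.0017331963663314719, 0.0009989852681025087, 0.0014467106192576273])
[[379.0, 45.0], [367.0, 205.0], [160.0, 206.0], [147.0, 46.0]]
[0.6182 0.2111 0.1061] [0.0011 0.0005 0.0008]
[ 6.683e-01 -3.000e-04  1.075e-01] [0.0014 0.0015 0.0019]
[ 0.5174 -0.0349  0.1277] [0.0037 0.0018 0.003 ]
[0.4664 0.1748 0.1216] [0.0019 0.0022 0.0023]
H [0.64324356 0.1054271  0.10683257] F [0.49189468 0.0699506  0.12466769] 0.15647094780548287
yaw 13.498875266920813
[[0.61826264 0.21128972 0.108     ]
 [0.668252   0.00187139 0.108     ]] 0.21530205000376507 13.42559806426764
```

```bash
python3 -c "
from h import *
print(go([.523,.078,.131],13.3))"
```

```text
([-3.1, 1.4, 98.9], np.float64(-0.2))
```

Request:
{"method": "send_rows", "body": {"moves": [[[-3,1.4,30],0],[[-3,1.4,60],0],[[-3,1.4,80],0],[[-3,1.4,90],0],[[-3,1.4,99],0],[[-3,1.4,99],0]]}}

```text
time: 3.2
ee_pos: [0.5231, 0.0779, 0.1309]
tool_rot: [3.142, 0.0, 0.229]
contact_force: [-0.1, 0.7, -0.1]
finger_gap: 0.0514
grip_force: 0.0
```

Request:
{"method": "send_rows", "body": {"moves": [[[0,0,0],0],[[0,0,0],0],[[0,0,0],0],[[0,0,0],0],[[0,0,0],0],[[0,0,0],0]], "gripper": 1, "force": 30}}

```text
time: 3.95
ee_pos: [0.5232, 0.0779, 0.131]
tool_rot: [3.142, -0.0, 0.229]
contact_force: [0.2, -0.3, 0.7]
finger_gap: 0.0122
grip_force: 30.2
```

```bash
python3 - <<'E'
from h import *
s=robot.read_state();p=s['ee_pos']+[0,0,.019];print(s['time'],p,s['contact_force'],s['finger_gap'],s['grip_force'])
H=np.array([.645,.1055,.1]);x=np.array([.973,.230])
d=(H-p)[:2]@x; h=p[2]-.1; r=np.hypot(d,h);f0=np.arctan2(h,d);print('r',r,'theta',np.degrees(f0)-14.66, 'lat',(H-p)[:2]@np.array([-.23,.973]))
r=(r+.1344)/2
for th in np.r_[np.arange(10,106,5),106]:
    f=np.radians(th+14.66); print(th,round((d-r*np.cos(f))*1e3-0*1,1),round((h-r*np.sin(f))*1e3,1))
E
```

```text
3.95 [0.52320131 0.07794312 0.15003334] [ 0.18005668 -0.25344273  0.69281209] 0.012183128098177553 30.155069231987
r 0.13450059473270404 theta 7.1786129435702435 lat -0.0012008536370309783
10 2.7 -6.1
15 8.0 -16.5
20 14.3 -26.4
25 21.3 -35.8
30 29.2 -44.5
35 37.8 -52.4
40 47.1 -59.6
45 56.9 -66.0
50 67.3 -71.5
55 78.1 -76.0
60 89.3 -79.6
65 100.7 -82.2
70 112.3 -83.8
75 124.1 -84.4
80 135.8 -84.0
85 147.4 -82.5
90 158.9 -80.0
95 170.1 -76.6
100 180.9 -72.2
105 191.4 -66.8
106 193.4 -65.6
```

Request:
{"method": "send_rows", "body": {"moves": [[[2.7,0,-6.1],0],[[8,0,-16.5],0],[[14.3,0,-26.4],0],[[21.3,0,-35.8],0],[[29.2,0,-44.5],0],[[37.8,0,-52.4],0],[[47.1,0,-59.6],0],[[56.9,0,-66],0],[[67.3,0,-71.5],0],[[78.1,0,-76],0]]}}

```text
time: 5.2
ee_pos: [0.599, 0.096, 0.2072]
tool_rot: [-3.141, 0.002, 0.229]
contact_force: [0.9, 0.2, -7.8]
finger_gap: 0.0101
grip_force: 29.1
```

```bash
python3 - <<'E'
from h import *
d=grab('side');cv2.imwrite('pics/s2.png',cv2.resize(d['pixels'][110:260,150:350],(800,600)))
E
```

```text
(no output)
```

View pics/s2.png

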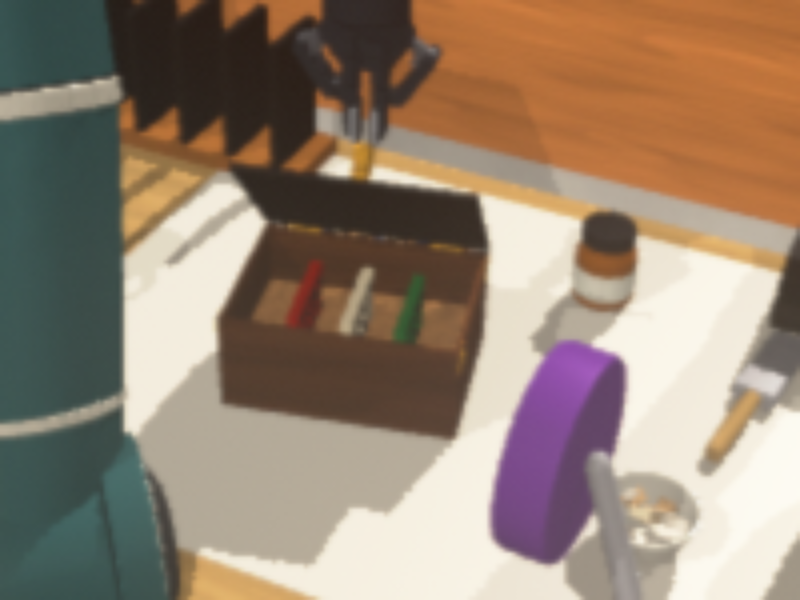

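The side view shows the flap partly open, with its free edge from crop (232,168) to (483,195) and red, ivory and green plates in their slots. The fingertips only seem to hold the top of the brass disc, so I'll check the flap angle for slip.

```bash
python3 - <<'E'
from h import *
d=grab('side');H=np.array([.645,.1055,.1]);x=np.array([.973,.23,0]);y=np.array([-.23,.973,0])
px=np.array([[232,168],[483,195]])/4+[150,110]
c,v=ray(d,px)
for vi,l in zip(v,(.111,-.111)):
    t=(l-(c-H)@y)/(vi@y);X=c+t*vi-H;print('back',-X@x,'up',X[2],np.degrees(np.arctan2(X[2],-X@x)),np.hypot(X[2],X@x))
for th in (30,40,45,50,55):
    t=np.radians(th);print(th,((proj(d,H+.13*(-x*np.cos(t)+[0,0,np.sin(t)])+.034*(x*np.sin(t)+[0,0,np.cos(t)]))-[150,110])*4).round(0))
s=robot.read_state();print('TCP',(proj(d,s['ee_pos'])-[150,110])*4)
E
```

```text
back 0.09141166508923175 up 0.1163226877915767 51.83812401863054 0.14794275990883263
back 0.07147398935612405 up 0.1095005154543218 56.866413520783375 0.1307627394911926
30 [[353. 208.]]
40 [[358. 182.]]
45 [[360. 171.]]
50 [[363. 159.]]
55 [[366. 149.]]
TCP [[364.60374793 165.23276016]]
```

```bash
python3 - <<'E'
from h import *
d=grab('wrist');e=grab('side')
A=cv2.resize(d['pixels'],(400,300));B=cv2.resize(e['pixels'][112:162,218:268],(400,400),interpolation=cv2.INTER_CUBIC)
M=np.zeros((400,800,3),np.uint8);M[:300,:400]=A;M[:,400:]=B;cv2.imwrite('pics/c3.png',M)
s=robot.read_state();print(proj(d,s['ee_pos'])*400/512)
E
```

```text
[[204.66543566 173.13118983]]
```

View pics/c3.png

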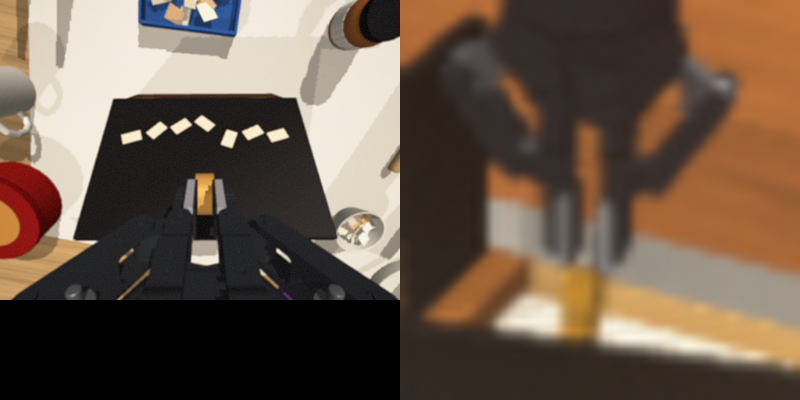

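The wrist crop shows the pads on both sides of the disc, with tips at about (190,179) and (218,179). The side crop shows the tips ending at about y = 263, higher than the reported TCP projects. I'll triangulate the actual tips.

```bash
python3 - <<'E'
from h import *
d=grab('wrist');e=grab('side');s=robot.read_state()
X,r=tri((e,[242.1,144.9]),(d,[261.8,229]));print(X-s['ee_pos'],r)
X,r=tri((e,[(580-400)/8+218,112+300/8]),(d,[261.3,(175+213)/2*1.28]));print('disc',X,r,s['ee_pos'])
print(s['joint_pos'].round(2),s['contact_force'].round(1),s['finger_gap'])
E
```

```text
[0.00706308 0.00073132 0.02399624] [0.0010144014905415087, 0.0010144014905414294]
disc [0.58880247 0.09362911 0.22260094] [0.00037389036471560037, 0.00037389036471558655] [0.59949691 0.09608352 0.20736367]
[-0.74  0.45  0.71  1.75 -0.33  1.07 -1.27] [ 1.2  2.2 -7.2] 0.0099591732944962
```

Request:
{"method": "send_rows", "body": {"moves": [[[0,0,0],0],[[0,0,0],0],[[0,0,0],0],[[-4,0,2],0],[[-8,0,5],0],[[-8,0,8],0],[[-8,0,8],0]], "gripper": 0.55}}

```text
time: 6.38
ee_pos: [0.5912, 0.0939, 0.1987]
tool_rot: [-3.142, 0.0, 0.229]
contact_force: [-0.2, 0.2, 0.7]
finger_gap: 0.0383
grip_force: 0.0
```

Request:
{"method": "send_rows", "body": {"moves": [[[0,0,0],0],[[0,0,0],0],[[0,0,0],0],[[0,0,0],0],[[0,0,0],0]], "gripper": 1, "force": 60}}

```text
time: 7.0
ee_pos: [0.5914, 0.0942, 0.1992]
tool_rot: [-3.141, -0.0, 0.229]
contact_force: [-1.9, 1.5, 4.1]
finger_gap: 0.0119
grip_force: 59.5
```

```bash
python3 - <<'E'
from h import *
d=grab('wrist');e=grab('side')
M=np.zeros((400,800,3),np.uint8);M[:,:400]=cv2.resize(d['pixels'][200:300,210:310],(400,400),interpolation=cv2.INTER_CUBIC);M[:,400:]=cv2.resize(e['pixels'][112:162,218:268],(400,400),interpolation=cv2.INTER_CUBIC);cv2.imwrite('pics/c4.png',M)
E
```

```text
(no output)
```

View pics/c4.png

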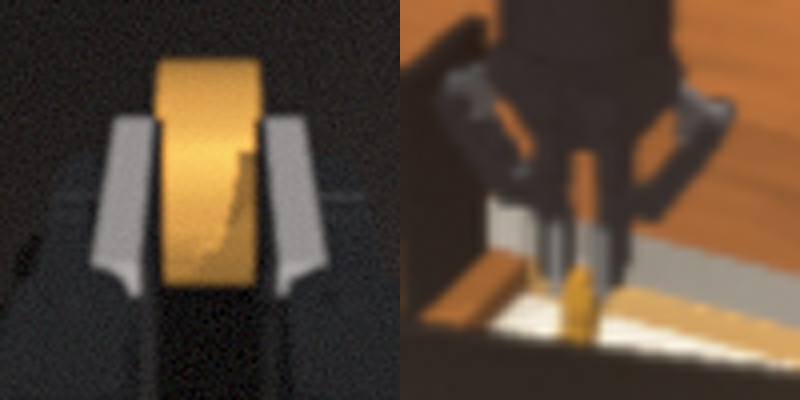

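The pads now overlap the disc properly. I'll continue the arc.

Request:
{"method": "send_rows", "body": {"moves": [[[10.8,0,-4.5],0],[[22,0,-8.1],0],[[33.4,0,-10.7],0],[[45,0,-12.3],0],[[56.8,0,-12.9],0],[[68.5,0,-12.5],0],[[80,0,-11],0],[[91.6,0,-8.5],0],[[102.8,0,-5],0],[[113.6,0,-0.7],0],[[119,0,2],0],[[124,0,4.7],0],[[124,0,4.7],0]]}}

```text
time: 8.72
ee_pos: [0.7141, 0.1234, 0.1955]
tool_rot: [-3.141, -0.004, 0.23]
contact_force: [-1.5, 4.2, -0.2]
finger_gap: 0.0106
grip_force: 59.2
```

```bash
python3 - <<'E'
from h import *
e=grab('side');t=grab('top');d=grab('wrist')
M=np.zeros((600,800,3),np.uint8);M[:300,:400]=cv2.resize(d['pixels'],(400,300));M[:300,400:]=cv2.resize(e['pixels'][100:220,180:340],(400,300),interpolation=cv2.INTER_CUBIC)
M[300:,:400]=cv2.resize(t['pixels'][110:230,170:330],(400,300),interpolation=cv2.INTER_CUBIC);cv2.imwrite('pics/c5.png',M)
H=np.array([.645,.1055,.1]);x=np.array([.973,.23,0]);y=np.array([-.23,.973,0])
for th in(85,90,95,100,105):
  r=np.radians(th);print(th,[((proj(e,H+l*y+.16*(-x*np.cos(r)+[0,0,np.sin(r)]))-[180,100])*2.5+[400,0]).round(0).tolist() for l in(.111,-.111)])
E
```

```text
85 [[[484.0, 77.0]], [[635.0, 96.0]]]
90 [[[487.0, 73.0]], [[637.0, 91.0]]]
95 [[[490.0, 68.0]], [[638.0, 86.0]]]
100 [[[492.0, 65.0]], [[640.0, 83.0]]]
105 [[[495.0, 63.0]], [[641.0, 80.0]]]
```

View pics/c5.png

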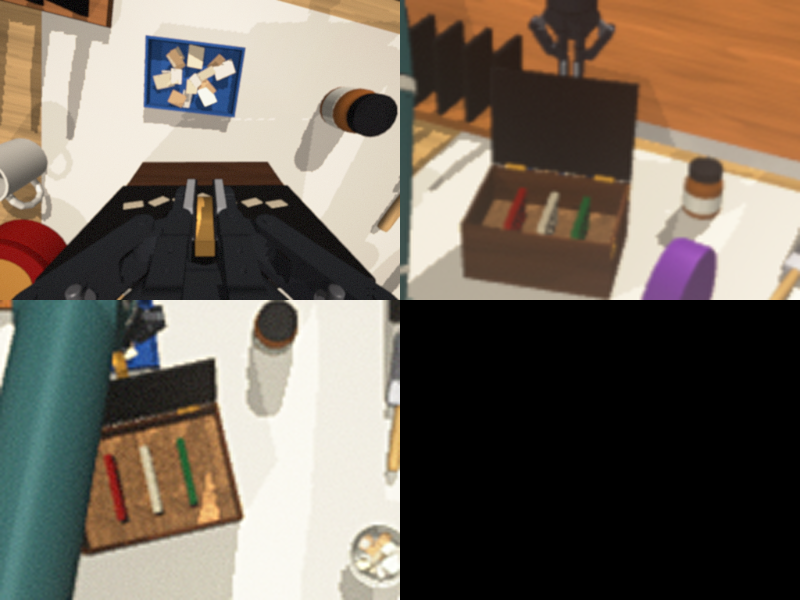

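The flap is about 97° open, with its edge at (497,68)–(637,83), and all three plates are in place. I'll push it a little further, then release.

Request:
{"method": "send_rows", "body": {"moves": [[[5,0,2.5],0],[[10,0,5.5],0],[[14,0,8],0],[[14,0,8],0]]}}

```text
time: 9.38
ee_pos: [0.7276, 0.1265, 0.1881]
tool_rot: [-3.141, -0.005, 0.229]
contact_force: [0.3, 5.3, 1.2]
finger_gap: 0.0096
grip_force: 58.6
```

Request:
{"method": "send_rows", "body": {"moves": [[[0,0,0],0],[[0,0,0],0],[[0,0,0],0],[[2,0,-10],0],[[4,0,-40],0],[[4,0,-90],0],[[4,0,-150],0],[[4,0,-160],0]], "gripper": 0.5}}

```text
time: 10.38
ee_pos: [0.7319, 0.1251, 0.353]
tool_rot: [3.14, -0.01, 0.228]
contact_force: [-1.0, -0.4, -0.2]
finger_gap: 0.0424
grip_force: 0.0
```

```bash
python3 - <<'E'
from h import *
e=grab('side');t=grab('top');pickle.dump((e,t),open('v2.pkl','wb'))
H=np.array([.645,.1055,.1]);x=np.array([.973,.23,0]);y=np.array([-.23,.973,0])
for th in(90,95,100,105,109):
  r=np.radians(th);print(th,[proj(e,H+l*y+.16*(-x*np.cos(r)+[0,0,np.sin(r)])).round(1).tolist() for l in(.111,-.111)])
g=e['pixels'].max(2)
for c in(225,255,268): print(c,g[118:140,c].tolist())
# plate caps
for n,d in(('side',e),('top',t)):
    h=cv2.cvtColor(d['pixels'],cv2.COLOR_BGR2HSV)
    x0,y0,x1,y1=(200,165,275,215) if n=='side' else(195,155,275,215)
    for nm,lo,hi in(('red',(0,140,60),(6,255,255)),('red2',(172,140,60),(180,255,255)),('green',(55,110,40),(85,255,255)),('ivory',(15,5,130),(40,70,255))):
        m=cv2.inRange(h,lo,hi)[y0:y1,x0:x1];k,l,s,c=cv2.connectedComponentsWithStats(m)
        print(n,nm,[(s[i].tolist(),(c[i]+[x0,y0]).round(1).tolist()) for i in range(1,k) if s[i][4]>25])
E
```

```text
90 [[[214.8, 129.0]], [[274.8, 136.3]]]
95 [[[215.9, 127.4]], [[275.4, 134.6]]]
100 [[[216.9, 126.1]], [[275.9, 133.2]]]
105 [[[217.9, 125.2]], [[276.4, 132.2]]]
109 [[[218.7, 124.6]], [[276.8, 131.6]]]
225 [48, 46, 45, 46, 45, 46, 46, 45, 49, 48, 48, 48, 48, 48, 47, 47, 48, 48, 47, 46, 47, 48]
255 [179, 170, 173, 185, 188, 188, 187, 180, 164, 161, 159, 134, 76, 53, 50, 50, 50, 50, 50, 50, 50, 50]
268 [187, 188, 187, 184, 185, 185, 186, 187, 184, 182, 180, 166, 154, 99, 61, 52, 53, 52, 52, 53, 53, 53]
side red [([22, 10, 9, 17, 82], [226.1, 183.9])]
side red2 []
side green []
side ivory [([0, 0, 28, 50, 450], [205.5, 186.7]), ([65, 0, 10, 50, 246], [271.5, 196.1]), ([36, 13, 7, 15, 38], [239.1, 184.7])]
top red [([17, 17, 9, 26, 98], [215.8, 184.6])]
top red2 []
top green [([46, 11, 7, 26, 52], [244.2, 177.9])]
top ivory [([7, 0, 73, 60, 1263], [256.1, 193.7]), ([32, 14, 8, 26, 72], [230.2, 181.7])]
```

```bash
python3 - <<'E'
from h import *
e,t=pickle.load(open('v2.pkl','rb'))
print('tri ivory',tri((t,[230.2,181.7]),(e,[239.1,184.7])),'red',tri((t,[215.8,184.6]),(e,[226.1,183.9])))
I,R,G=onz(t,[[230.2,181.7],[215.8,184.6],[244.2,177.9]],.088);print(I,R,G,(R+G)/2,np.linalg.norm(R-G),np.degrees(np.arctan2(-(R-G)[0],(R-G)[1])))
# axis of ivory cap
h=cv2.cvtColor(t['pixels'],cv2.COLOR_BGR2HSV);m=cv2.inRange(h,(15,5,130),(40,70,255));k,l,s,c=cv2.connectedComponentsWithStats(m)
i=l[182,230];ys,xs=np.nonzero(l==i);print(len(xs));P=onz(t,np.c_[xs,ys],.088)[:,:2];P-=P.mean(0)
w,V=np.linalg.eigh(np.cov(P.T));print('axis yaw',np.degrees(np.arctan(V[1,1]/V[0,1])),'len',np.ptp(P@V[:,1]))
print(go([*I[:2],.3],13.3),robot.read_state()['joint_pos'].round(2))
E
```

```text
tri ivory (array([0.56601746, 0.08721823, 0.08405434]), [0.0003245391542469209, 0.00032453915424693737]) red (array([0.55607523, 0.13649121, 0.0778935 ]), [0.0001285420718507653, 0.00012854207185075448])
[0.56552376 0.0872705  0.088     ] [0.55520092 0.13558172 0.088     ] [0.57890017 0.04025972 0.088     ] [0.56705054 0.08792072 0.088     ] 0.09822392065270269 13.961968876874053
72
axis yaw 12.899309835440594 len 0.08700290054018495
([-169.6, -0.0, 48.1], np.float64(-0.2)) [-0.61  0.61  0.7   1.19 -0.38  1.47 -1.31]
```

```bash
python3 - <<'E'
from h import *
print(go([.5543,.0847,.32],13.3),go([.5543,.0847,.058],13.3),robot.read_state()['tool_rot'])
E
```

```text
([-181.0, -0.0, 28.0], np.float64(-0.2)) ([-182.0, -0.1, 290.0], np.float64(-0.2)) [ 3.14130919 -0.00390021  0.22859465]
```

Request:
{"method": "send_rows", "body": {"moves": [[[-40,0,10],0],[[-90,0,28],0],[[-140,0,28],0],[[-181,0,28],-0.2],[[-181,0,60],-0.2],[[-181,0,100],-0.2],[[-181,0,140],-0.2],[[-181,0,180],-0.2],[[-181,0,180],-0.2],[[-181,0,180],-0.2]], "gripper": 0.65}}

```text
time: 11.72
ee_pos: [0.5538, 0.0848, 0.167]
tool_rot: [3.141, -0.0, 0.232]
contact_force: [-0.3, 0.0, 0.4]
finger_gap: 0.0298
grip_force: 0.0
```

```bash
python3 - <<'E'
from h import *
w=grab('wrist');s=robot.read_state()
print(go([.5543,.0847,.058],13.3),s['tool_rot'])
cv2.imwrite('pics/w6.png',w['pixels'])
I=np.array([.566,.0875,.086]);x=np.array([.973,.23,0]);y=np.array([-.23,.973,0])
for l in(0,.05,-.05): print([proj(w,I+l*y+k*x).round().tolist() for k in(.045,-.045)])
print('tcp',proj(w,s['ee_pos']))
E
```

```text
([-0.3, 0.2, 109.6], np.float64(0.0)) [ 3.14146631e+00 -1.99769991e-03  2.32151443e-01]
[[[262.0, 120.0]], [[262.0, 215.0]]]
[[[204.0, 120.0]], [[210.0, 215.0]]]
[[[320.0, 120.0]], [[314.0, 215.0]]]
tcp [[261.90454369 220.60883056]]
```

View pics/w6.png

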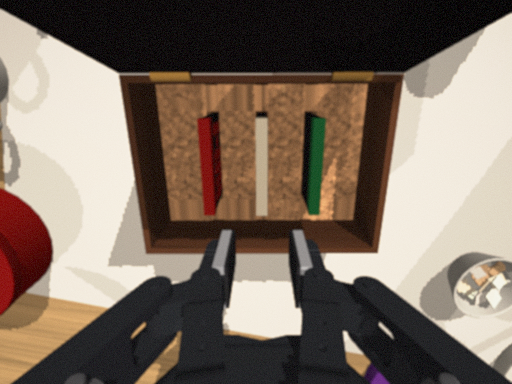

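The ivory cap runs from (261,115) to (262,215), exactly as predicted and centred between the fingers. I'll descend.

Request:
{"method": "send_rows", "body": {"moves": [[[0,0,30],0],[[0,0,60],0],[[0,0,80],0],[[0,0,95],0],[[0,0,105],0],[[0,0,109],0],[[0,0,109],0]]}}

```text
time: 12.65
ee_pos: [0.5537, 0.085, 0.0575]
tool_rot: [3.142, -0.0, 0.232]
contact_force: [0.1, 0.8, 1.4]
finger_gap: 0.03
grip_force: 0.0
```

Request:
{"method": "send_rows", "body": {"moves": [[[0,0,0],0],[[0,0,0],0],[[0,0,0],0],[[0,0,0],0],[[0,0,0],0]], "gripper": 1, "force": 50}}

```text
time: 13.28
ee_pos: [0.5539, 0.0851, 0.0579]
tool_rot: [-3.141, -0.001, 0.232]
contact_force: [-1.7, -0.1, 5.1]
finger_gap: 0.0063
grip_force: 49.4
```

Request:
{"method": "send_rows", "body": {"moves": [[[0,0,-10],0],[[0,0,-25],0],[[0,0,-50],0],[[0,0,-80],0],[[0,0,-120],0],[[0,0,-170],0],[[0,0,-230],0],[[0,0,-262],0],[[0,0,-262],0]]}}

```text
time: 14.4
ee_pos: [0.5547, 0.0848, 0.3226]
tool_rot: [-3.14, -0.006, 0.232]
contact_force: [-0.3, -0.2, -1.5]
finger_gap: 0.0067
grip_force: 48.9
```

```bash
python3 - <<'E'
from h import *
e=grab('side');t=grab('top');w=grab('wrist');pickle.dump((e,t,w),open('v3.pkl','wb'))
M=np.zeros((600,800,3),np.uint8);M[:300,:400]=cv2.resize(w['pixels'],(400,300));M[:300,400:]=cv2.resize(e['pixels'][70:220,180:380],(400,300),interpolation=cv2.INTER_CUBIC)
M[300:,:400]=cv2.resize(t['pixels'][110:230,170:330],(400,300),interpolation=cv2.INTER_CUBIC)
M[300:,400:]=cv2.resize(t['pixels'][150:240,330:450],(400,300),interpolation=cv2.INTER_CUBIC);cv2.imwrite('pics/c7.png',M)
print(robot.read_state())
# lamp disc, analytic ellipse decomposition
T=t;g=cv2.cvtColor(T['pixels'],cv2.COLOR_BGR2GRAY)
m=((g>95)&(g<130)).astype(np.uint8);m=cv2.morphologyEx(m[170:215,375:400],cv2.MORPH_OPEN,np.ones((3,3)))
m=cv2.morphologyEx(m,cv2.MORPH_CLOSE,np.ones((3,3)));k,l,s,c=cv2.connectedComponentsWithStats(m);i=l[23,15];mm=(l==i)
print('\n'.join(''.join('#' if v else '.' for v in r) for r in mm))
ys,xs=np.nonzero(mm);px=np.c_[xs+375,ys+170].astype(float);c=px.mean(0);S=4*np.cov(px.T)
X=onz(T,[c],.2)[0];J=np.array([(proj(T,X+d)-proj(T,X-d))[0]/.02 for d in np.eye(3)*.01]).T
# S = r^2 (Jh Jh' + Jz Jz'): det(S-r^2 JzJz')=0
z=J[:,2];r2=1/(z@np.linalg.solve(S,z));r=np.sqrt(r2);Q=S-r2*np.outer(z,z);wv,V=np.linalg.eigh(Q);hp=V[:,1]*np.sqrt(wv[1])/r
h=np.linalg.solve(J[:,:2],hp);print('centre',c,X,'r',r,'|h|',np.linalg.norm(h),'h dir',np.degrees(np.arctan2(h[1],h[0])))
E
```

```text
{'time': 14.55, 'joint_pos': array([-0.85257591,  0.24686739,  0.78020805,  1.72555942, -0.18234404,
        1.24574506, -1.36704314]), 'joint_velocities': array([ 0.00165802,  0.01533384, -0.00411311,  0.00742864, -0.00157104,
       -0.0010079 ,  0.00149717]), 'tau': array([ 1.17549724e-01, -3.47131848e+01,  5.27665168e+00, -2.76507998e+01,
        2.86633795e-02, -1.60706264e-02, -2.44233925e-03]), 'ee_pos': array([0.55249093, 0.08500974, 0.31836216]), 'tool_rot': array([-3.14138411e+00,  1.81936879e-03,  2.32370278e-01]), 'contact_force': array([ 0.3915792 ,  0.0620328 , -0.29653344]), 'ft_torque': array([-0.00930387,  0.05108992, -0.07234484]), 'grip_force': 48.86029064655304, 'finger_gap': 0.006283897935896102}
.........................
.........................
.........................
.........................
.........................
.........................
.........................
.........................
...............###.......
.............#####.......
............######.......
............#######......
............#######......
............#######......
.........
[... 240 characters left out ...]
#####.....
.........###########.....
.........##########......
.........##########......
.........##########......
.........##########......
.........##########......
.........#########.......
.........#########.......
.........#########.......
.........#########.......
.........#########.......
..........########.......
..........########.......
...........#######.......
.........................
.........................
.........................
.........................
.........................
.........................
.........................
centre [389.08846154 193.26923077] [ 0.52521425 -0.40636501  0.2       ] r 0.042457982765850825 |h| 1.1517935292333863 h dir 175.23642579046404
```

View pics/c7.png

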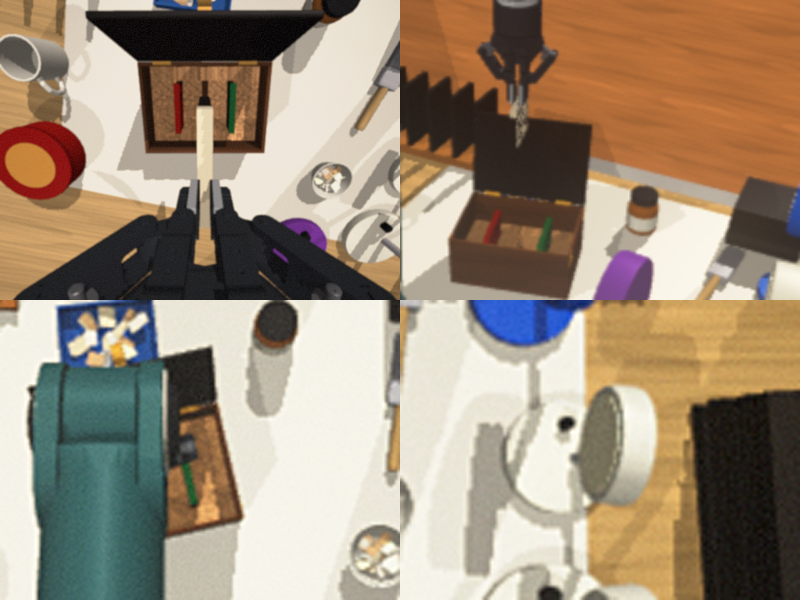

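The plate is held: the wrist view shows its ivory top edge between the pads, and red and green are still in the case. The lower-right crop shows the lamp disc at about (604,447). Next I'll hover in front of the lamp and measure its yaw again with the wrist camera.

```bash
python3 - <<'E'
from h import *
a=pickle.load(open('v0.pkl','rb'))
print('purple head',tri((a['top'],[331.5,285]),(a['side'],[290.6,222.7])))
print('big head',tri((a['top'],[400,260.5]),(a['side'],[371,227])))
print(go([.525,-.2565,.32],-4.8))
E
```

```text
purple head (array([ 0.2599051 , -0.21432439,  0.26447469]), [0.00048517285485248976, 0.00048517285485247355])
big head (array([ 0.33054212, -0.40696508,  0.27054458]), [0.00020924555752710103, 0.00020924555752707908])
([-105.4, 326.0, -1.5], np.float64(18.1))
```

Request:
{"method": "send_rows", "body": {"moves": [[[-15,45,0],3],[[-30,90,0],6],[[-45,140,0],9],[[-62,190,0],12],[[-78,240,0],15],[[-92,290,0],18],[[-105,326,-1.5],18.1],[[-105,326,-1.5],18.1],[[-105,326,-1.5],18.1]]}}

```text
time: 15.68
ee_pos: [0.526, -0.2555, 0.3195]
tool_rot: [-3.141, 0.002, -0.083]
contact_force: [0.1, 0.0, -0.7]
finger_gap: 0.0069
grip_force: 48.9
```

```bash
python3 - <<'E'
from h import *
e=grab('side');t=grab('top');w=grab('wrist');pickle.dump((e,t,w),open('v4.pkl','wb'))
M=np.zeros((600,800,3),np.uint8);M[:300,:400]=cv2.resize(w['pixels'],(400,300));M[:300,400:]=cv2.resize(e['pixels'][70:280,230:510],(400,300),interpolation=cv2.INTER_CUBIC)
M[300:,:400]=cv2.resize(t['pixels'][140:260,290:450],(400,300),interpolation=cv2.INTER_CUBIC)
M[300:,400:]=cv2.resize(w['pixels'][130:370,352:512],(200,300));cv2.imwrite('pics/c8.png',M) if 0 else None
M[300:,400:600]=cv2.resize(w['pixels'][130:370,352:512],(200,300));cv2.imwrite('pics/c8.png',M)
s=robot.read_state();print(s['ee_pos'],s['tool_rot'],proj(w,[.525,-.407,.2]),proj(t,[.525,-.407,.2]))
E
```

```text
Traceback (most recent call last):
ValueError: could not broadcast input array from shape (300,200,3) into shape (300,400,3)
```

All ten picture views are used, so from here I'll measure by number only.

```bash
python3 - <<'E'
from h import *
e,t,w=pickle.load(open('v4.pkl','rb'))
s=robot.read_state();print(s['ee_pos'],s['tool_rot'][2])
u=proj(w,[.525,-.407,.2])[0];print(u,w['tvec'].ravel() if hasattr(w['tvec'],'ravel') else w['tvec'])
p=w['pixels'];x0,y0=int(u[0])-60,int(u[1])-60
h=cv2.cvtColor(p,cv2.COLOR_BGR2HSV)
for y in range(max(y0,0),min(y0+130,384),5):
    print(y,' '.join(f'{h[y,x,1]//26}{h[y,x,2]//26:X}' for x in range(max(x0,0),512,4)))
E
```

```text
[ 0.52668006 -0.25472302  0.32018183] -0.08119819767311598
[407.13248219 161.26250287] [-0.21144991  0.43566102  0.66731967]
101 17 17 14 14 16 18 18 18 17 17 17 18 26 46 46 55 46 45 55 45 45 55 55 45 45 55 46 46 44 50 30 40 30 40 10 80 10 50 30 40 20 20
106 16 17 15 15 17 18 18 16 16 17 18 17 17 17 45 45 45 34 25 16 17 16 16 16 16 26 36 55 45 50 20 60 40 00 80 40 30 00 30 90 30 50
111 17 16 15 16 18 18 15 00 40 14 18 18 17 17 16 23 12 12 13 13 14 17 17 17 17 17 17 17 25 20 90 60 20 00 50 80 30 50 10 90 70 20
116 17 15 15 18 18 18 15 12 12 17 18 17 17 16 13 23 23 23 24 13 13 14 17 18 18 17 17 18 17 16 10 90 20 60 70 20 30 90 70 20 10 80
121 15 15 16 18 18 18 15 15 17 18 17 17 17 13 23 23 23 23 13 23 15 13 15 17 18 18 18 18 18 18 15 10 10 40 20 70 80 20 20 50 20 00
126 14 15 18 18 18 18 18 17 18 17 17 17 14 23 23 23 23 23 23 13 24 13 13 18 18 18 18 18 18 18 18 41 10 40 90 10 90 90 30 40 40 00
131 15 16 18 18 18 18 18 18 16 05 16 17 23 23 23 23 13 23 23 23 13 16 13 16 18 18 18 18 18 18 18 16 90 10 80 90 90 60 30 90 30 50
136 15 18 18 18 18 18 18 18 13 03 03 13 23 23 13 23 23 23 23 23 2
[... 1704 characters left out ...]
15 15 16 22 01 00 30 70 10 00 30 70 40 20 50 90 40
206 15 15 15 15 17 17 17 15 15 18 17 35 45 34 13 13 13 13 13 14 14 15 15 14 15 15 14 20 30 60 90 00 70 30 60 30 70 00 30 90 60 00
211 15 15 15 14 16 17 16 15 18 18 18 17 26 45 45 45 24 24 14 14 14 14 14 14 24 54 53 40 20 10 40 40 40 90 90 80 40 20 80 20 20 40
216 15 15 12 60 10 15 15 15 18 17 17 17 17 26 45 46 46 46 46 46 46 46 45 44 54 44 43 60 20 40 40 30 90 20 80 40 10 20 30 90 50 10
221 15 15 13 10 30 21 15 17 17 17 17 17 17 18 46 46 46 46 46 46 46 56 45 54 44 44 52 30 50 20 80 30 20 90 20 50 80 00 40 10 30 80
226 15 15 15 14 12 15 16 17 16 16 17 18 17 18 26 47 47 46 56 46 46 46 44 54 44 44 42 10 50 40 30 90 30 20 00 50 40 30 60 10 40 20
```

```bash
cat > lamp.py <<'E'
from h import *
from scipy.optimize import least_squares
def contour(d,x0,y0,x1,y1,lo,hi,seed):
    v=cv2.cvtColor(d['pixels'],cv2.COLOR_BGR2HSV)[...,2][y0:y1,x0:x1]
    m=((v>lo)&(v<hi)).astype(np.uint8);m=cv2.morphologyEx(m,cv2.MORPH_OPEN,np.ones((3,3)))
    l=cv2.connectedComponents(m,connectivity=4)[1];m=(l==l[seed[1]-y0,seed[0]-x0]).astype(np.uint8)
    c=max(cv2.findContours(m,0,cv2.CHAIN_APPROX_NONE)[0],key=cv2.contourArea)
    c=cv2.convexHull(c)[:,0]+[x0,y0]
    if len(c)<5: return c
    el=cv2.fitEllipseDirect(c.astype(np.float32));print('ellipse',np.round(el[0],1),np.round(el[1],1),round(el[2],1),len(c))
    a=np.linspace(0,2*np.pi,40);k=np.radians(el[2]);R=np.array([[np.cos(k),-np.sin(k)],[np.sin(k),np.cos(k)]])
    return (np.c_[el[1][0]/2*np.cos(a),el[1][1]/2*np.sin(a)]@R.T)+el[0]
def resid(P,d,px):   # P: x,y,yawdeg of light axis from +y, r ; z fixed .2
    L=np.array([P[0],P[1],P[4] if len(P)>4 else .2]);k=np.radians(P[2]);n=np.array([-np.sin(k),np.cos(k),0])
    c,v=ray(d,px);X=c+v*(((L-c)@n)/(v@n))[:,None];return np.linalg.norm(X-L,axis=1)-P[3]
E
python3 - <<'E'
from lamp import *
e,t,w=pickle.load(open('v4.pkl','rb'));t=pickle.load(open('v3.pkl','rb'))[1]
cw=contour(w,385,100,445,220,60,112,(410,160));ct=contour(t,378,172,400,214,90,135,(390,193))
p0=[.525,-.407,-5,.05]
for nm,f,q in(('wrist',lambda P:resid(P,w,cw),p0),('top',lambda P:resid(P,t,ct),p0),('both z free',lambda P:np.r_[resid(P,w,cw),resid(np.r_[P[:3],P[5],P[4]],t,ct)],p0+[.2,.05]),('wrist z',lambda P:resid(P,w,cw),p0+[.2])):
    r=least_squares(f,q,x_scale=[.01,.01,3,.01,.01,.01][:len(q)]);print(nm,r.x.round(4),'rms',np.sqrt(np.mean(r.fun**2)))
E
```

```text
ellipse [412.3 157.7] [ 55.5 104.1] 2.4 32
ellipse [389.  193.9] [11.  33.1] 4.2 13
wrist [ 0.5279 -0.4068 -3.771   0.0544] rms 0.0009463634807797259
top [ 0.5232 -0.4053 -3.4802  0.0474] rms 0.0023126526451371305
both z free [ 0.5254 -0.4076 -3.6337  0.0551  0.1963  0.0476] rms 0.0025960983847355605
wrist z [ 0.6088 -0.2615 -2.7948  0.      0.4907] rms 1.8276196935983815e-09
```

```bash
python3 - <<'E'
from h import *
e,t,w=pickle.load(open('v4.pkl','rb'));s=robot.read_state();p=s['ee_pos'];k=s['tool_rot'][2]
xt=np.array([np.cos(k),np.sin(k),0]);yt=np.array([-np.sin(k),np.cos(k),0])
for z in(.020,.028,.036):print('cap far/near',z,[proj(w,p+a*xt+b*yt+[0,0,z]).round(1)[0].tolist() for a,b in((.057,.005),(.057,-.005),(-.033,.005),(-.033,-.005))])
h=cv2.cvtColor(w['pixels'],cv2.COLOR_BGR2HSV);m=cv2.inRange(h,(15,10,130),(40,110,255))
for y in range(120,300,10):
    r=h[y,225:300:3];print(y,' '.join(f'{a[1]//26}{a[2]//26}' for a in r))
# side view: plate bottom/corners predicted
for nm,a,z in(('TopF',.057,.029),('TopN',-.033,.029),('BotF',.057,-.051),('BotN',-.033,-.051)):print(nm,proj(e,p+a*xt-.005*yt+[0,0,z]).round(1))
q=proj(e,p+[0,0,-.03])[0].astype(int);g=cv2.cvtColor(e['pixels'],cv2.COLOR_BGR2HSV)
for y in range(q[1]-26,q[1]+34,2): print(y,' '.join(f'{a[1]//26}{a[2]//26}' for a in g[y,q[0]-26:q[0]+28:2]))
print(q)
E
```

```text
cap far/near 0.02 [[252.2, 139.5], [271.2, 139.5], [253.7, 282.4], [269.6, 282.4]]
cap far/near 0.028 [[251.7, 142.2], [271.6, 142.2], [253.3, 290.9], [269.9, 290.9]]
cap far/near 0.036 [[251.1, 145.2], [272.2, 145.2], [252.9, 300.2], [270.3, 300.2]]
120 18 18 18 18 18 18 17 17 17 17 17 17 17 17 17 17 17 17 17 17 17 17 17 17 17
130 18 18 18 18 18 17 17 17 17 17 12 40 20 20 30 16 17 17 17 17 17 17 17 17 17
140 18 18 18 18 17 17 17 17 17 27 27 27 27 27 27 27 17 17 17 17 17 17 17 17 17
150 18 18 18 17 17 17 17 17 17 27 27 27 27 27 27 27 17 17 17 17 17 17 17 17 17
160 18 18 17 15 13 13 13 14 14 26 27 27 27 27 27 27 17 17 17 17 17 17 17 17 17
170 17 13 13 16 17 17 36 35 47 27 27 27 27 27 27 27 14 17 17 17 17 18 17 17 17
180 15 14 15 15 14 24 25 26 26 27 27 27 27 27 27 27 14 16 17 17 18 17 17 17 17
190 17 16 16 16 16 15 25 25 26 27 27 27 27 27 27 27 16 17 17 18 18 18 17 17 17
200 17 14 14 15 17 17 17 17 17 17 27 27 27 27 27 27 15 18 18 18 18 18 17 17 17
210 17 17 16 14 14 14 14 14 14 26 27 27 27 27 27 27 18 18 18 18 18 18 18 18 18
220 17 17 17 17 17 17 17 17 17 27 27 27 27 27 27 27 18 18 1
[... 2516 characters left out ...]
2 22 22 22
185 19 09 09 09 09 09 09 09 09 09 09 09 09 09 09 09 09 09 23 22 22 22 22 22 22 22 22
187 09 09 09 09 09 09 09 09 09 09 09 09 09 09 09 09 09 17 23 23 22 22 22 22 22 22 22
189 09 09 09 09 09 09 09 09 09 09 09 09 09 09 09 09 19 15 22 22 23 23 22 22 22 22 22
191 09 09 09 09 09 09 09 09 09 09 09 09 09 09 09 09 17 15 23 22 22 22 22 22 22 22 22
193 09 09 09 09 09 09 09 09 09 09 09 09 09 09 09 09 17 16 14 14 15 23 23 22 22 22 22
195 09 09 09 09 09 09 09 09 09 09 09 09 09 09 09 18 16 14 14 04 14 14 15 15 14 23 22
197 09 09 09 09 09 09 09 09 09 09 09 09 09 09 09 17 15 04 04 04 14 14 15 16 16 16 15
199 09 09 09 09 09 09 09 09 09 09 09 09 09 09 18 16 04 04 04 04 14 14 15 16 16 16 16
[334 167]
```

```bash
python3 - <<'E'
from h import *
print(go([.523,-.256,.2095],-3.8))
E
```

```text
([-3.5, 1.7, 110.7], np.float64(-0.9))
```

Request:
{"method": "send_rows", "body": {"moves": [[[-1,0,15],-0.3],[[-2,1,35],-0.6],[[-3.5,1.7,60],-0.9],[[-3.5,1.7,85],-0.9],[[-3.5,1.7,102],-0.9],[[-3.5,1.7,110],-0.9],[[-3.5,1.7,110],-0.9],[[-3.5,1.7,110],-0.9],[[-3.5,1.7,110],-0.9],[[-3.5,1.7,110],-0.9]]}}

```text
time: 17.08
ee_pos: [0.5229, -0.2579, 0.2112]
tool_rot: [3.142, -0.001, -0.068]
contact_force: [0.3, 0.7, -0.5]
finger_gap: 0.0071
grip_force: 48.9
```

```bash
python3 - <<'E'
from lamp import *
e=grab('side');t=grab('top');w=grab('wrist');s=robot.read_state();p=s['ee_pos'];k=s['tool_rot'][2]
print(s['time'],p,s['tool_rot'],s['contact_force'].round(1),s['finger_gap'],s['grip_force'],abs(s['joint_velocities']).max())
xt=np.array([np.cos(k),np.sin(k),0]);yt=np.array([-np.sin(k),np.cos(k),0])
for nm,a,z in(('TopF',.058,.029),('TopN',-.032,.029),('BotF',.058,-.051),('BotN',-.032,-.051)):print(nm,proj(e,p+a*xt-.005*yt+[0,0,z]).round(1)[0])
q=proj(e,p+[0,0,-.03])[0].astype(int);g=cv2.cvtColor(e['pixels'],cv2.COLOR_BGR2HSV)
print(q)
for y in range(q[1]-26,q[1]+22,2): print(y,' '.join(f'{a[1]//26}{a[2]//26}' for a in g[y,q[0]-14:q[0]+18:2]))
L=np.array([.526,-.4065,.2]);c=p+.013*xt-[0,0,.0095];d=c-L;print('dist',d@[.066,.998,0],'side',d@[.998,-.066,0],'dz',d[2])
# flap and other plates in top view
h=cv2.cvtColor(t['pixels'],cv2.COLOR_BGR2HSV)
for nm,lo,hi in(('red',(0,140,60),(6,255,255)),('green',(55,110,40),(85,255,255))):
    m=cv2.inRange(h,lo,hi)[155:215,195:275];n,l,st,cc=cv2.connectedComponentsWithStats(m);print(nm,[(cc[i]+[195,155]).round(1).tolist() for i in range(1,n) if st[i][4]>25])
v=e['pixels'].max(2);print(v[122:138,255],v[122:138,230])
E
```

```text
17.225 [ 0.52273108 -0.25777846  0.21092076] [-3.14156515e+00 -2.67066168e-04 -6.78256193e-02] [ 0.3  0.1 -0.2] 0.006949838065468588 48.92368197441101 0.001367970671621161
TopF [340.1 172.9]
TopN [330.6 187.5]
BotF [336.3 192.7]
BotN [327.  207.7]
[329 196]
170 28 48 48 58 58 58 57 22 12 12 25 12 12 12 12 12
172 09 09 09 19 29 48 48 23 13 33 45 12 12 12 12 12
174 09 09 09 09 09 09 09 13 04 33 14 12 22 57 44 57
176 09 09 09 09 09 09 18 13 03 14 04 12 33 48 58 57
178 09 09 09 09 09 09 18 04 13 25 05 12 16 09 09 26
180 09 09 09 09 09 09 09 16 14 26 04 12 18 09 09 14
182 09 09 09 09 09 09 09 19 28 27 04 24 09 09 09 22
184 09 09 09 09 09 09 09 19 29 25 24 25 09 09 17 22
186 09 09 09 09 09 09 09 28 27 24 25 16 09 09 14 22
188 09 09 09 09 09 09 19 27 25 24 24 18 09 18 23 22
190 09 09 09 09 09 09 17 23 24 25 24 19 09 17 23 22
192 09 09 09 09 09 09 15 22 23 23 25 09 18 17 15 13
194 09 09 09 09 09 09 14 23 24 25 18 09 17 16 04 04
196 09 09 09 09 09 09 13 22 24 25 09 18 16 14 04 03
198 09 09 09 09 09 09 23 23 25 19 09 17 15 04 03 03
200 09 09 09 09 09 18 23 24 16 09 19 16 04 04 04 03
202 09 09 09 09 09 17 22 25 09 09 17 08 07 05 04 14
204 09 09 09 09 09 16 23 18 09 19 08 08 08 08 08 08
206 09 09 09 09 09 16 15 09 09 16 06 07 08 08 08 07
208 09 09 09 09 09 09 09 09 09 17 25 47 37 06 07 15
210 09 09 09 09 09 09 09 09 19 26 47 48 46 05 05 16
212 09 09 09 09 09 09 09 09 18 46 48 47 26 15 18 09
214 09 09 09 09 09 09 09 09 27 47 47 26 16 16 09 09
216 09 09 09 09 09 09 09 18 47 47 46 19 09 09 09 09
dist 0.14818508428613492 side -7.568899049339127e-05 dz 0.0014207634998178453
red [[215.7, 184.7]]
green [[244.3, 178.1]]
[188 187 187 180 164 161 158 133  75  53  50  50  51  50  51  48] [181 185 186 186 171  91  51  46  47  46  46  46  45  46  46  45]
```

Request:
{"method": "send_rows", "body": {"moves": [[[0,-1,1],0],[[0,-2,2.5],0],[[0,-2,2.5],0],[[0,-2,2.5],0],[[0,-2,2.5],0],[[0,-2,2.5],0],[[0,-2,2.5],0],[[0,-2,2.5],0]]}}

```text
time: 18.23
ee_pos: [0.5228, -0.2558, 0.2083]
tool_rot: [-3.142, -0.0, -0.068]
contact_force: [-0.2, 0.1, 0.4]
finger_gap: 0.0069
grip_force: 48.9
```

```bash
python3 -c "
from h import *
s=robot.read_state();print(s['ee_pos'],s['tool_rot'],s['grip_force'],abs(s['joint_velocities']).max())
print(robot.close_job())"
```

```text
[ 0.52279282 -0.25580915  0.20829094] [-3.14158023e+00 -3.64488002e-05 -6.78806518e-02] 48.92273247241974 0.0016845094932026968
the job is handed in; nothing more can be done
None
```

I handed the job in at 18 s: the flap stands open at about 103°, and the ivory plate is held steady about 15 cm in front of the smaller white lamp, level with its disc and with the inlaid face square to it; the red and green plates are still in their slots.

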